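# Turn the condiment carousel and hold it

### The arm

A 6-joint arm with a two-finger parallel gripper is mounted at the origin on a cart in front of the work surface, level with it; the furniture and walls round the work are solid. World frame = base frame: x ahead of the robot, y to its left, z up, the work surface at z = 0. Lengths are in mm, angles in rad, forces in N, time in s.
With the tool pointing down it reaches from about 350 to 775 mm from the base axis. Payload 7.3 kg.
Tool frame: the origin (TCP) lies at the very end of the fingers, on their centre line; the grasp point (between the pads) lies 19 mm behind it; z points along the fingers, y is the line along which they close (so a half turn about z gives the same grasp; the last joint's range is limited). The gripper opens to 92 mm and grips with 3 to 60 N. Pads are 19 mm wide; open, the fingers measure 130 mm over their backs; the gripper's body (75 mm by 190 mm) begins 47 mm behind the grasp point.
Start: joints at [1.185, 0.342, 1.524, -0, 1.275, -0.146], TCP at [124.676, 510.001, 226.741] pointing down, gripper open.
Joint ranges: [-2.53, 2.53], [-0.77, 2.02], [0.04, 2.7], [-1, 4.14], [0.28, 2.66], [-3.11, 3.11]. Speed limits (rad/s): [2.57, 2.57, 3.14, 3.14, 3.14, 3.14].

### API

Orientations are given as [roll, pitch, yaw] about the fixed x, y, z axes, in that order (R = Rz(yaw) Ry(pitch) Rx(roll)).
In Python, from plant import get_obs, vision, workorder gives the robot as it stands.
- The arm moves only by the shell command python3 -m pendant 'ROWS' [OPENING]. ROWS is a JSON object of lists of equal length, an entry for each row: "dp": the shift along the tool's x, y, z in m, a list of three; "rotation": the turn, a rotation vector about the tool's x, y, z in rad, a list of three. A call has 1 to 8 rows; each row is the pose to reach, as a shift and turn from the pose commanded when the call began, along the tool's axes at that moment; what a row does not reach only later rows make up. A row lasts 1/8 s, in which the tool goes at most 62.5 mm and 10.7 degrees, less where a joint would pass 70% of its speed; a pose out of reach is approached as far as the arm can. A call with a gripper value outside its range is refused whole. OPENING is the finger opening in m, from 0 to 0.0918, set as the call begins (- or left out, the last holds). The fingers move at their own pace and stop on an object; the grip force is fixed at half the most. Time passes only in rows, so rows that repeat a pose let the fingers close. It gives the time, the measured TCP pose, the force, the opening and the grip force at its end, in the units of the state.
- get_obs(): the state, without advancing time (a new reading comes with each control period).
- vision.capture(name): name is "scene" or "top" or "wrist"; returns a dict with "pixels" (420x560x3 uint8, red, green, blue), "vfov" (degrees; the focal length in pixels is half the picture's height over the tangent of half this angle, whatever the lens; pixels are square), "cx", "cy" (the principal point, pixels), "pose" (4x4, takes a point from camera to world coordinates); the wrist camera has in their place "T_tool_cam" (4x4, takes a point from camera to tool coordinates, whose origin is the TCP and whose axes are the flange's). Camera axes: x right, y up, looking along -z (the intrinsics and any distortion apply to the point x, -y, -z); pixel columns grow to the right and rows downward; lengths in mm; the calibration is good to about 2 mm. A picture is of the moment at which its call begins: read the wrist's pose just before it. There is no depth.
- workorder.close_job(): hands the job in; it is judged then, once.
The state is a dict: "time": time; "joint_positions": joint angles; "dq": joint speeds; "tau": joint torques, N m; "tool_pos": TCP position; "tcp_rot": TCP orientation; "contact_force": force on the tool from outside, world axes, zero at the start; "moment": the same for the moment, N m; "grip_width": finger opening in mm; "finger_force": force on a finger pad.
Only numpy, scipy, OpenCV 4.12 (cv2) and the standard library are available. Lean on these libraries where they do the work, as an engineer would, in place of code of your own. Each camera call takes 0.05 s, during which the arm holds its last target. There are 200 camera calls.

### The job

Lift the loose round lid off the condiment carousel by its knob and lower it, knob up, onto the middle of the cork mat, and let go of it there. Then take the carousel's centre bar handle and turn the turntable, not pushing on the jars, until the tall jar with the flat-topped cap stands in the middle of the housing's front opening. Finish while still gripping the handle, holding the turntable still: do not let go at the end; leave the mug, tin, bell and notepad where they are.

Things in the scene. Friction and masses are not known exactly. Their poses are not given: they have to be found in the camera images.
- housing: Fixed round housing: wooden base 208 mm across, aluminium wall (outer diameter 200, inner 192, top at z = 140 mm), open over 100 degrees at its front, the -x side of its own frame. Origin at the centre of its underside, on the turntable's axis; z up.
- front (a point): The place where the jar must stand: middle of the housing's front opening, 70 mm from the axis along the housing's -x, at z = 20 mm (top of the turntable).
- turntable (a joint): Angle (rad) of the turntable (188 mm across) about the vertical axis; grows anticlockwise from above. 0 or a whole turn (6.283) = tall jar at the front. Turns either way, no stop between -7 and 14; light friction (about 0.05 N m), stays where left. Four jars are fixed on it, 90 degrees apart, 70 mm from the axis.
- handle: Steel bar on the turntable's axis, turning with it: 44 mm long (own x axis), 12 mm thick (y), 46 mm high; origin at the centre of its underside, z = 84 mm, so its top is at 130 mm. Grip across the 12 mm from above. From above, the bar lies 45 degrees anticlockwise of the line from tall jar to axis, pointing midway between jars. About 48 mm is free from the axis to each jar.
- tall_jar: The wanted jar: spice jar with a wide flat-topped cap, 41 mm across and 105 mm tall, the tallest of the four; its top is at z = 125 mm. Fixed on the turntable. Origin at the centre of its underside.
- shaker_a: Shaker with a narrower rounded, perforated metal top, 44 mm across and 90 mm tall, fixed on the turntable; origin at the centre of its underside. It stands 90 degrees anticlockwise (from above) of the tall jar.
- shaker_b: Shaker of the same form, across from the tall jar, fixed on the turntable; origin at the centre of its underside.
- shaker_c: Shaker of the same form, 90 degrees clockwise of the tall jar, fixed on the turntable; origin at the centre of its underside.
- lid: Loose round wooden lid, 204 mm across, 0.18 to 0.35 kg, on the housing wall. Origin at the centre of the underside of its 6 mm deep, 182 mm wide plug, which sits inside the wall with 5 mm to spare (origin at z = 134 mm on the housing). Disc 6 to 15 mm above the origin, steel knob 15 to 48 mm. z up.
- knob (a point): Grip point on the lid's knob, 38 mm above the lid's origin; the knob is round, 28 mm across there, narrowing to 20 mm below.
- mat: Fixed round cork mat, 236 mm across and 5 mm thick, flat on the counter; origin at the centre of its underside (top at z = 5 mm). A fixed receipt printer 0.22 m tall stands between mat and carousel: carry the lid's underside higher than 0.24 m.
- mug: Bystander: mug 94 mm high on the counter near the printer; leave alone. Origin at the centre of its underside.
- bell: Bystander: round service bell, 85 mm across and 61 mm high; leave alone. Origin at the centre of its underside.
- tin: Bystander: low round tin, 69 mm across and 41 mm high; leave alone. Origin at the centre of its underside.
- notepad: Bystander: spiral notepad, 130 x 79 x 14 mm, lying flat; leave alone. Origin at the centre of its underside.

How it is judged:
By the outcome, as a careful person would: the job done as asked, in the order asked, and still so for the second after the job is handed in, while the arm keeps its last pose, push and grip.
It also fails if it takes over 72 s, if anything falls off the work surface, if the arm or the gripper's body presses on something with over 40 N, if the wrist force passes 120 N, or if a joint passes its speed limit or range.

## Working session

There is one attempt and no reset: what is moved stays moved. The work goes in short steps, Python scripts to look and compute and a shell command to move; the robot and the scene stay as the last step left them, time stands still between calls to the robot, and variables do not carry over. Pictures are saved under pics/ and viewed, at most 10 in all, crops included, and the job is handed in when it is done.

```bash
mkdir -p pics; ls; cat > h.py <<'E'
import numpy as np, cv2
from plant import get_obs, vision, workorder
from scipy.spatial.transform import Rotation as R
def cap(n):
    o=get_obs(); c=vision.capture(n)
    if n=="wrist":
        T=np.eye(4); T[:3,:3]=R.from_euler('xyz',o['tcp_rot']).as_matrix(); T[:3,3]=o['tool_pos']
        c['pose']=T@np.array(c['T_tool_cam'])
    c['f']=210/np.tan(np.radians(c['vfov'])/2)
    return c
def ray(c,u,v):
    d=np.array([(u-c['cx'])/c['f'],-(v-c['cy'])/c['f'],-1]); P=np.array(c['pose'])
    return P[:3,3],P[:3,:3]@d
def onz(c,u,v,z):
    p,d=ray(c,u,v); return p+d*(z-p[2])/d[2]
def proj(c,X):
    P=np.array(c['pose']); q=P[:3,:3].T@(np.array(X)-P[:3,3]); return c['cx']+c['f']*q[0]/-q[2], c['cy']+c['f']*q[1]/q[2]
def save(c,n): cv2.imwrite('pics/'+n,c['pixels'][:,:,::-1])
E
python3 - <<'E'
from h import *
o=get_obs(); print(o)
for n in("scene","top","wrist"):
    c=cap(n); save(c,n+'0.png'); print(n,{k:v for k,v in c.items() if k not in('pixels',)})
E
```

```text
pics
{'time': 0.0, 'joint_positions': array([ 1.18498026e+00,  3.42732422e-01,  1.52500921e+00, -7.68114468e-07,
        1.27538698e+00, -1.45993301e-01]), 'dq': array([ 0.00014957, -0.00101961,  0.00111061, -0.0017065 ,  0.00168043,
       -0.00129253]), 'tau': array([-2.87878920e-04, -4.31246603e+01, -2.44207960e+01,  7.16341124e-02,
        5.62865508e-02, -1.06786770e-04]), 'tool_pos': array([124.52645267, 509.60580714, 226.04265   ]), 'tcp_rot': array([-3.14007293e+00, -2.22716686e-04,  2.90176994e+00]), 'contact_force': array([ 0.60733482,  0.30860128, -0.10124852]), 'moment': array([ 0.02134099, -0.01149152,  0.0040239 ]), 'finger_force': 0.0, 'grip_width': 91.5293835704481}
scene {'vfov': 54.96335511162517, 'cx': 278.9410656129289, 'cy': 212.55550428605292, 'pose': array([[ 9.24074321e-01,  3.25468346e-01, -2.00392128e-01,
         3.85942108e+02],
       [-3.82198642e-01,  7.82336302e-01, -4.91806984e-01,
        -7.63914722e+02],
       [-3.29356975e-03,  5.31055804e-01,  8.47330447e-01,
         1.03065580e+03],
       [ 0.00000000e+00,  0.00000000e+00,  0.00000000e+00,
  
[... 658 characters left out ...]
.56402488e-01,  2.92051746e-01,
         7.89985921e+01],
       [ 9.99999840e-01,  8.16038748e-05,  5.60014176e-04,
         1.17466176e-01],
       [ 5.11766397e-04,  2.92051834e-01, -9.56402355e-01,
        -1.58371575e+02],
       [ 0.00000000e+00,  0.00000000e+00,  0.00000000e+00,
         1.00000000e+00]]), 'pose': array([[ 2.37765010e-01, -9.29166540e-01, -2.83050068e-01,
         4.79044381e+01],
       [ 9.71320787e-01,  2.26866129e-01,  7.11876908e-02,
         5.28716513e+02],
       [-1.93074708e-03, -2.91858357e-01,  9.56459603e-01,
         3.84491570e+02],
       [ 0.00000000e+00,  0.00000000e+00,  0.00000000e+00,
         1.00000000e+00]]), 'f': np.float64(317.1447604504848)}
```

View pics/scene0.png

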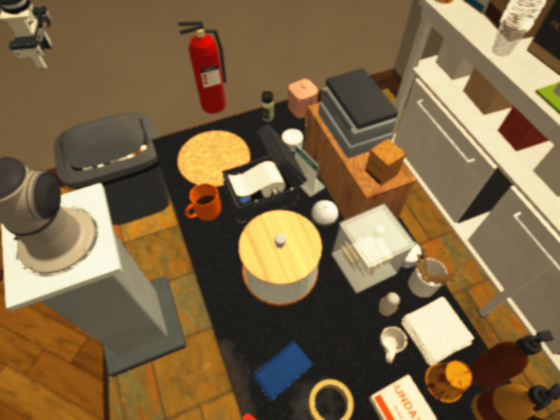

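View pics/top0.png

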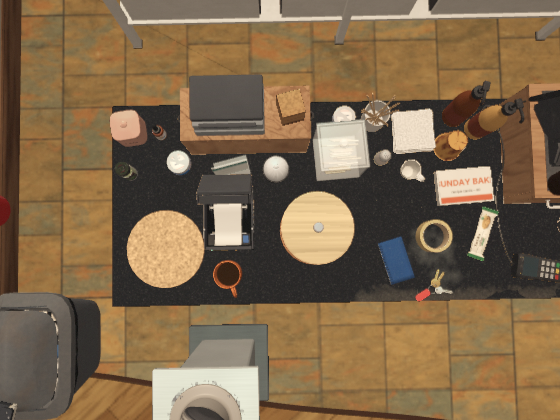

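The scene picture shows the lid at (280,247) with the knob at (280,241), and the mat at (213,158). The top picture shows the lid at (318,228), the mat at (166,249) and the printer between them at about (228,212).

```bash
python3 - <<'E'
from h import *
cs={n:cap(n) for n in("scene","top")}
print('origin',[proj(c,[0,0,0]) for c in cs.values()])
seeds={"scene":[(260,255),(213,158),(280,241)],"top":[(300,240),(166,249),(318,228)]}
K={}
for n,c in cs.items():
    hsv=cv2.cvtColor(c['pixels'],cv2.COLOR_RGB2HSV)
    m=((hsv[...,0]>8)&(hsv[...,0]<32)&(hsv[...,1]>60)&(hsv[...,2]>110)).astype(np.uint8)*255
    m=cv2.morphologyEx(m,cv2.MORPH_CLOSE,np.ones((5,5)))
    m=cv2.morphologyEx(m,cv2.MORPH_OPEN,np.ones((5,5)))
    for nm,s,z in(("lid",seeds[n][0],149),("mat",seeds[n][1],5)):
        for ct in cv2.findContours(m,cv2.RETR_EXTERNAL,cv2.CHAIN_APPROX_NONE)[0]:
            if cv2.pointPolygonTest(ct,s,False)>=0:
                h=cv2.convexHull(ct)[:,0]
                W=np.array([onz(c,*p,z)[:2] for p in ct[:,0]],np.float32)
                (x,y),r=cv2.minEnclosingCircle(W)
                A=np.c_[2*W,np.ones(len(W))]; s2=np.linalg.lstsq(A,(W**2).sum(1),rcond=None)[0]
                print(n,nm,len(ct),'encl',x,y,r,'lsq',s2[:2],np.sqrt(s2[2]+s2[:2]@s2[:2]))
    u,v=seeds[n][2]; p=c['pixels'][v-14:v+14,u-14:u+14]; hs=cv2.cvtColor(p,cv2.COLOR_RGB2HSV)
    km=(hs[...,1]<60); yy,xx=np.nonzero(km); print(n,'knob px',xx.mean()+u-14,yy.mean()+v-14,km.sum()); K[n]=(xx.mean()+u-14,yy.mean()+v-14)
    print('knob on z=175',onz(c,*K[n],175))
E
```

```text
origin [(np.float64(56.619962508593545), np.float64(238.50494091248433)), (np.float64(204.98556219024425), np.float64(419.27352627960033))]
scene lid 310 encl 578.4190673828125 -361.408447265625 143.28419494628906 lsq [ 562.70319756 -357.06097721] 119.60369066644748
scene mat 263 encl 486.8331298828125 60.21200180053711 180.23374938964844 lsq [484.47626104  71.87326226] 138.65071530789083
scene knob px 280.037037037037 238.55555555555554 54
knob on z=175 [ 562.54012114 -336.45928262  175.        ]
top lid 208 encl 559.1340942382812 -333.6012878417969 104.60537719726562 lsq [ 559.79643372 -334.03829375] 101.69551900421412
top mat 222 encl 511.18988037109375 113.02371978759766 121.25576782226562 lsq [511.45852943 115.92699374] 117.04607083233184
top knob px 318.125 226.875 72
knob on z=175 [ 560.22023499 -335.63837974  175.        ]
```

```bash
python3 -m pendant '{"dp":[[-0.03,-0.02,-0.06],[-0.08,-0.05,-0.1],[-0.13,-0.09,-0.124],[-0.18,-0.12,-0.124],[-0.23,-0.155,-0.124],[-0.28,-0.19,-0.124],[-0.33,-0.225,-0.124],[-0.38,-0.26,-0.124]],"rotation":[[0,0,0],[0,0,-0.1],[0,0,-0.2],[0,0,-0.24],[0,0,-0.24],[0,0,-0.24],[0,0,-0.24],[0,0,-0.24]]}' 0.06
python3 - <<'E'
from h import *
c=cap("wrist"); save(c,'w1.png'); o=get_obs(); print(o['tool_pos'],o['tcp_rot'],o['time'])
E
```

```text
time: 1.25
tool_pos: [427.2, 172.1, 350.8]
tcp_rot: [3.141, 0.0, -3.142]
contact_force: [0.6, 0.8, 0.8]
grip_width: 60.0
finger_force: 0.0
[431.52484276 166.60768349 350.10012126] [-3.13756032e+00  2.10166123e-03  3.13644066e+00] 1.3
```

View pics/w1.png

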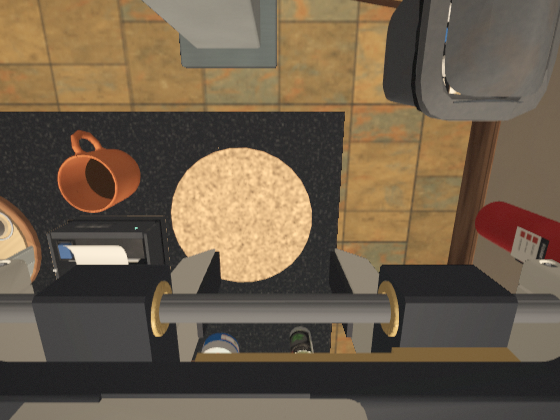

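The wrist picture shows the mat in full around (242,215), about 140 px across, with the mug at (100,178) left of it and the printer below that.

```bash
python3 - <<'E'
from h import *
c=cap("wrist"); o=get_obs(); print(o['tool_pos'],o['tcp_rot'],o['time'])
hsv=cv2.cvtColor(c['pixels'],cv2.COLOR_RGB2HSV)
m=((hsv[...,0]>8)&(hsv[...,0]<32)&(hsv[...,1]>50)&(hsv[...,2]>110)).astype(np.uint8)*255
m[:,:165]=0;m[:,335:]=0; m[:118]=0; m[300:]=0
m=cv2.morphologyEx(m,cv2.MORPH_CLOSE,np.ones((5,5)))
ct=max(cv2.findContours(m,cv2.RETR_EXTERNAL,cv2.CHAIN_APPROX_NONE)[0],key=cv2.contourArea)
W=np.array([onz(c,*p,5)[:2] for p in ct[:,0]],np.float32)
A=np.c_[2*W,np.ones(len(W))]; s=np.linalg.lstsq(A,(W**2).sum(1),rcond=None)[0]
print(cv2.boundingRect(ct),cv2.minEnclosingCircle(W),s[:2],np.sqrt(s[2]+s[:2]@s[:2]))
E
```

```text
[429.20362969 169.48694491 349.941367  ] [-3.13971781e+00 -1.04279874e-04  3.13477405e+00] 1.35
(175, 144, 142, 136) ((510.82940673828125, 115.05037689208984), 120.71231842041016) [510.03084854 118.45158772] 115.33617251151274
```

```bash
python3 -m pendant '{"dp":[[-0.01,-0.04,0],[-0.025,-0.1,0],[-0.035,-0.16,0],[-0.045,-0.22,0],[-0.06,-0.28,0],[-0.07,-0.34,0],[-0.085,-0.4,0],[-0.095,-0.46,0]]}'
python3 -m pendant '{"dp":[[-0.008,-0.041,0],[-0.008,-0.041,0],[-0.008,-0.041,0]]}'
python3 - <<'E'
from h import *
c=cap("wrist"); save(c,'w2.png'); o=get_obs(); print(o['tool_pos'],o['tcp_rot'],o['time'])
E
```

```text
[427.46335183 171.67528083 350.10537439] [-3.14124105e+00 -1.13864573e-03  3.13636562e+00] 1.4invalid input at $: expected keys dp, rotation
invalid input at $: expected keys dp, rotation
```

View pics/w2.png

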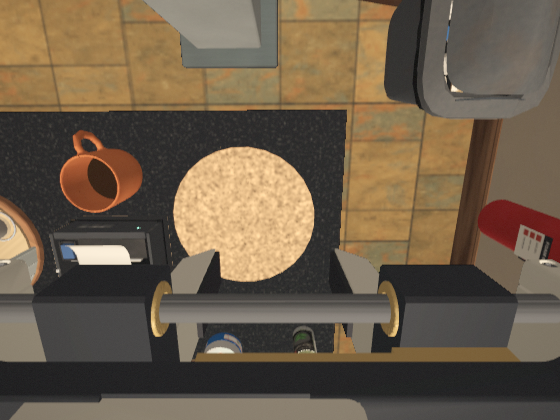

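The picture is the same view as before (mat at (244,214)), because the move was refused: "rotation" is required.

```bash
Z='[0,0,0]'; python3 -m pendant '{"dp":[[-0.01,-0.04,0],[-0.025,-0.1,0],[-0.035,-0.16,0],[-0.045,-0.22,0],[-0.06,-0.28,0],[-0.07,-0.34,0],[-0.085,-0.4,0],[-0.095,-0.46,0]],"rotation":[[0,0,0],[0,0,0],[0,0,0],[0,0,0],[0,0,0],[0,0,0],[0,0,0],[0,0,0]]}'
python3 -m pendant '{"dp":[[-0.008,-0.041,0],[-0.008,-0.041,0],[-0.008,-0.041,0]],"rotation":[[0,0,0],[0,0,0],[0,0,0]]}'
python3 - <<'E'
from h import *
for i in range(4):
    c=cap("wrist"); o=get_obs(); print(o['tool_pos'],o['tcp_rot'],o['time'])
    print(proj(c,[560,-334,172]))
save(c,'w3.png')
E
```

```text
time: 2.4
tool_pos: [522.1, -286.1, 350.8]
tcp_rot: [3.141, 0.0, -3.139]
contact_force: [-0.2, -0.1, -0.8]
grip_width: 60.1
finger_force: 0.0
time: 2.78
tool_pos: [529.7, -325.3, 350.6]
tcp_rot: [3.14, -0.0, -3.14]
contact_force: [0.2, 0.6, 0.5]
grip_width: 59.8
finger_force: 0.0
[ 529.70619781 -325.08537555  351.0684141 ] [ 3.14110137e+00  2.73368721e-04 -3.13936671e+00] 2.825
(np.float64(266.5398645550565), np.float64(218.45886372844464))
[ 529.70198033 -325.09972583  351.30342493] [ 3.14147447e+00  5.85100042e-04 -3.13917511e+00] 2.875
(np.float64(266.45666581049676), np.float64(218.2610280002382))
[ 529.62672714 -325.27209799  351.44673559] [-3.14145669e+00  7.55234827e-04 -3.13926858e+00] 2.925
(np.float64(266.5292346374252), np.float64(218.14733386539373))
[ 529.55000889 -325.53460795  351.47486204] [-3.14129106e+00  7.88488313e-04 -3.13953819e+00] 2.975
(np.float64(266.7300028390281), np.float64(218.14485442358165))
```

View pics/w3.png

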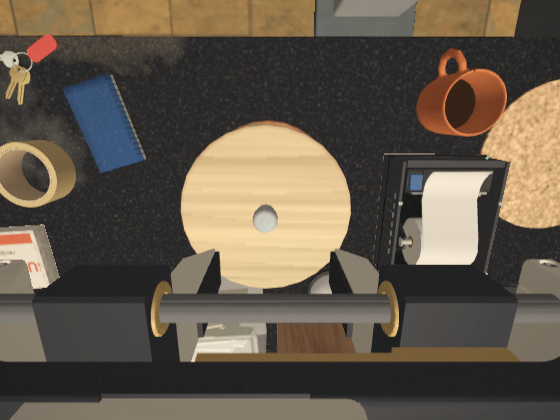

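The wrist picture shows the lid at about (266,205) and its knob at (264,219).

```bash
python3 - <<'E'
from h import *
c=cap("wrist"); o=get_obs(); print(o['tool_pos'],o['tcp_rot'])
hsv=cv2.cvtColor(c['pixels'],cv2.COLOR_RGB2HSV)
km=(hsv[205:235,248:282,1]<60); yy,xx=np.nonzero(km); u,v=xx.mean()+248,yy.mean()+205
print(u,v,km.sum(),onz(c,u,v,176))
m=((hsv[...,0]>8)&(hsv[...,0]<32)&(hsv[...,1]>50)&(hsv[...,2]>140)).astype(np.uint8)*255
m[:,:170]=0;m[:,360:]=0;m[:122]=0;m[292:]=0
ct=max(cv2.findContours(m,cv2.RETR_EXTERNAL,cv2.CHAIN_APPROX_NONE)[0],key=cv2.contourArea)
W=np.array([onz(c,*p,149)[:2] for p in ct[:,0]],np.float32); print(cv2.minEnclosingCircle(W))
E
```

```text
[ 529.50252535 -325.78053323  351.39913097] [-3.14124082e+00  7.23589163e-04 -3.13980482e+00]
265.01498127340824 218.9176029962547 534 [ 559.54345322 -336.10140863  176.        ]
((558.7448120117188, -336.4448547363281), 103.03099060058594)
```

```bash
python3 -m pendant '{"dp":[[-0.015,-0.005,0.03],[-0.03,-0.010,0.08],[-0.03,-0.010,0.12],[-0.03,-0.010,0.15],[-0.03,-0.010,0.158],[-0.03,-0.010,0.158],[-0.03,-0.010,0.158],[-0.03,-0.010,0.158]],"rotation":[[0,0,0],[0,0,0],[0,0,0],[0,0,0],[0,0,0],[0,0,0],[0,0,0],[0,0,0]]}'
python3 - <<'E'
from h import *
for i in range(3):cap('wrist')
print(get_obs()['tool_pos'],get_obs()['joint_positions'])
E
```

```text
time: 4.03
tool_pos: [559.7, -337.4, 194.1]
tcp_rot: [-3.14, 0.002, -3.141]
contact_force: [0.8, -0.5, 0.1]
grip_width: 60.1
finger_force: 0.0
[ 559.38200378 -337.23154816  193.29161296] [-6.59793092e-01  6.05133338e-01  1.18460987e+00  7.09126532e-05
  1.35095373e+00 -2.23075460e+00]
```

```bash
python3 -m pendant '{"dp":[[0,0.001,0.015],[0,0.001,0.028],[0,0.001,0.036],[0,0.001,0.039],[0,0.001,0.039],[0,0.001,0.039]],"rotation":[[0,0,0],[0,0,0],[0,0,0],[0,0,0],[0,0,0],[0,0,0]]}'
python3 -m pendant '{"dp":[[0,0,0],[0,0,0],[0,0,0],[0,0,0],[0,0,0],[0,0,0]],"rotation":[[0,0,0],[0,0,0],[0,0,0],[0,0,0],[0,0,0],[0,0,0]]}' 0.015
```

```text
time: 4.92
tool_pos: [559.5, -336.3, 154.2]
tcp_rot: [-3.141, 0.001, -3.141]
contact_force: [0.4, -0.2, 0.1]
grip_width: 60.2
finger_force: 0.0
time: 5.68
tool_pos: [559.3, -336.1, 153.7]
tcp_rot: [3.142, 0.0, -3.141]
contact_force: [-0.5, 0.2, 0.6]
grip_width: 26.4
finger_force: 30.0
```

```bash
python3 -m pendant '{"dp":[[0,0,-0.004],[0,0,-0.010],[0,0,-0.02],[0,0,-0.04],[0,0,-0.07],[0,0,-0.105],[0,0,-0.135],[0,0,-0.15]],"rotation":[[0,0,0],[0,0,0],[0,0,0],[0,0,0],[0,0,0],[0,0,0],[0,0,0],[0,0,0]]}'
python3 -m pendant '{"dp":[[0,0,0],[0,0,0]],"rotation":[[0,0,0],[0,0,0]]}'
python3 - <<'E'
from h import *
c=cap("scene"); save(c,'s4.png')
E
```

```text
time: 6.68
tool_pos: [559.6, -336.3, 306.3]
tcp_rot: [-3.14, 0.003, -3.141]
contact_force: [-0.8, -0.5, -3.2]
grip_width: 26.4
finger_force: 30.0
time: 6.92
tool_pos: [558.9, -335.8, 302.0]
tcp_rot: [3.14, -0.002, -3.141]
contact_force: [-0.1, -0.0, -2.7]
grip_width: 26.9
finger_force: 30.0
```

View pics/s4.png

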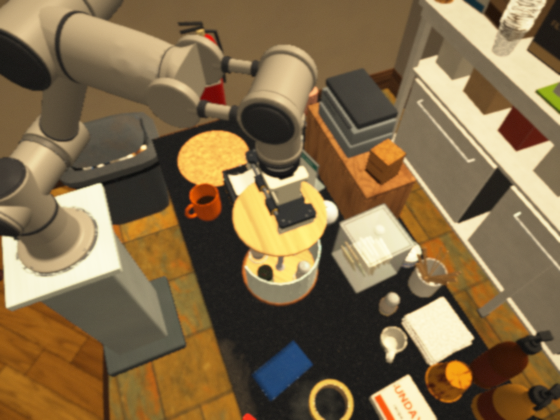

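The picture shows the lid held at about (280,217), clear of the housing, with jars visible below it at around (280,262).

```bash
python3 -m pendant '{"dp":[[0.001,0.01,0],[0.003,0.03,0],[0.007,0.06,0],[0.01,0.095,0],[0.014,0.13,0],[0.018,0.165,0],[0.021,0.2,0],[0.025,0.235,0]],"rotation":[[0,0,0],[0,0,0],[0,0,0],[0,0,0],[0,0,0],[0,0,0],[0,0,0],[0,0,0]]}'
python3 -m pendant '{"dp":[[0.004,0.035,0],[0.008,0.07,0],[0.012,0.105,0],[0.015,0.14,0],[0.018,0.17,0],[0.021,0.195,0],[0.023,0.21,0],[0.023,0.216,0]],"rotation":[[0,0,0],[0,0,0],[0,0,0],[0,0,0],[0,0,0],[0,0,0],[0,0,0],[0,0,0]]}'
python3 -m pendant '{"dp":[[0,0,0],[0,0,0],[0,0,0],[0,0,0]],"rotation":[[0,0,0],[0,0,0],[0,0,0],[0,0,0]]}'
python3 - <<'E'
from h import *
c=cap("top"); o=get_obs(); print(o['tool_pos'])
hsv=cv2.cvtColor(c['pixels'],cv2.COLOR_RGB2HSV)
from h import proj
print('mat',proj(c,[511,115.5,5]))
w=cap("wrist")
save(c,'t5.png'); save(w,'w5.png')
hsv=cv2.cvtColor(w['pixels'],cv2.COLOR_RGB2HSV)
m=((hsv[...,0]>8)&(hsv[...,0]<32)&(hsv[...,1]>50)&(hsv[...,2]>140)).astype(np.uint8)*255
ct=max(cv2.findContours(m,cv2.RETR_EXTERNAL,cv2.CHAIN_APPROX_NONE)[0],key=cv2.contourArea); print(cv2.boundingRect(ct))
E
```

```text
time: 7.98
tool_pos: [533.5, -99.3, 303.3]
tcp_rot: [3.141, -0.001, -3.141]
contact_force: [0.6, -0.2, -1.5]
grip_width: 26.8
finger_force: 30.0
time: 8.98
tool_pos: [510.8, 115.6, 303.6]
tcp_rot: [-3.141, -0.0, -3.14]
contact_force: [-0.4, 0.3, -3.0]
grip_width: 26.5
finger_force: 30.0
time: 9.48
tool_pos: [511.3, 114.5, 303.7]
tcp_rot: [3.142, -0.0, 3.141]
contact_force: [0.3, -0.1, -2.6]
grip_width: 26.9
finger_force: 30.0
[511.26926897 114.57028029 303.72214783]
mat (np.float64(165.18808762390225), np.float64(248.52003142055375))
(67, 72, 388, 219)
```

```bash
python3 -c "
import cv2,numpy as np
a=cv2.imread('pics/w5.png');b=cv2.imread('pics/t5.png')[180:320,90:290]
cv2.imwrite('pics/c5.png',np.hstack([cv2.resize(a,(400,300)),cv2.resize(b,(400,300))]))"
```

```text
(no output)
```

View pics/c5.png

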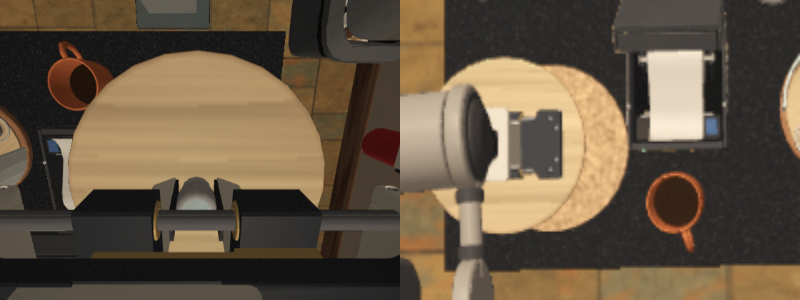

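The picture shows the lid level in the grip at (197,150) on the left half. In the top view on the right half it is clear of the printer and mug.

```bash
python3 -m pendant '{"dp":[[0,0,0.012],[0,0.001,0.04],[0,0.001,0.08],[0,0.001,0.125],[0,0.001,0.17],[0,0.001,0.21],[0,0.001,0.24],[0,0.001,0.256]],"rotation":[[0,0,0],[0,0,0],[0,0,0],[0,0,0],[0,0,0],[0,0,0],[0,0,0],[0,0,0]]}'
python3 -m pendant '{"dp":[[0,0,0.003],[0,0,0.006],[0,0,0.009],[0,0,0.012],[0,0,0.015],[0,0,0.018],[0,0,0.02],[0,0,0.02]],"rotation":[[0,0,0],[0,0,0],[0,0,0],[0,0,0],[0,0,0],[0,0,0],[0,0,0],[0,0,0]]}'
```

```text
time: 10.58
tool_pos: [510.0, 115.8, 45.7]
tcp_rot: [-3.141, -0.003, -3.141]
contact_force: [0.4, -0.4, -3.0]
grip_width: 27.0
finger_force: 30.0
time: 11.58
tool_pos: [511.0, 115.9, 27.5]
tcp_rot: [3.142, -0.0, -3.141]
contact_force: [-0.6, 0.1, -2.3]
grip_width: 26.7
finger_force: 30.0
```

```bash
python3 -m pendant '{"dp":[[0,0,0.001],[0,0,0.002],[0,0,0.003],[0,0,0.003]],"rotation":[[0,0,0],[0,0,0],[0,0,0],[0,0,0]]}'
```

```text
time: 12.08
tool_pos: [511.2, 115.9, 24.7]
tcp_rot: [3.141, 0.0, -3.141]
contact_force: [0.1, -0.2, -1.9]
grip_width: 26.8
finger_force: 30.0
```

```bash
python3 -m pendant '{"dp":[[0,0,0.001],[0,0,0.0015],[0,0,0.0015]],"rotation":[[0,0,0],[0,0,0],[0,0,0]]}'
```

```text
time: 12.45
tool_pos: [511.3, 115.9, 24.6]
tcp_rot: [3.142, 0.001, -3.141]
contact_force: [-5.0, -0.3, 11.7]
grip_width: 26.6
finger_force: 30.0
```

```bash
python3 -m pendant '{"dp":[[0,0,-0.001],[0,0,-0.001],[0,0,-0.001],[0,0,-0.001],[0,0,-0.001]],"rotation":[[0,0,0],[0,0,0],[0,0,0],[0,0,0],[0,0,0]]}' 0.06
python3 -m pendant '{"dp":[[0,0,-0.01],[0,0,-0.03],[0,0,-0.06],[0,0,-0.1],[0,0,-0.15],[0,0,-0.2],[0,0,-0.25],[0,0,-0.3]],"rotation":[[0,0,0],[0,0,0],[0,0,0],[0,0,0],[0,0,0],[0,0,0],[0,0,0],[0,0,0]]}'
python3 -m pendant '{"dp":[[-0.003,-0.04,0],[-0.006,-0.1,0],[-0.012,-0.16,0],[-0.016,-0.22,0],[-0.02,-0.28,0],[-0.024,-0.34,0],[-0.028,-0.4,0],[-0.028,-0.443,0]],"rotation":[[0,0,0],[0,0,0],[0,0,0],[0,0,0],[0,0,0],[0,0,0],[0,0,0],[0,0,0]]}'
python3 -m pendant '{"dp":[[0,0,0],[0,0,0],[0,0,0],[0,0,0]],"rotation":[[0,0,0],[0,0,0],[0,0,0],[0,0,0]]}'
python3 - <<'E'
from h import *
for i in range(2): c=cap("wrist")
o=get_obs(); print(o['tool_pos'],o['tcp_rot'],o['time'])
t=cap('top'); save(c,'w6.png'); save(t,'t6.png')
cv2.imwrite('pics/c6.png',np.vstack([c['pixels'][60:330,:,::-1],t['pixels'][140:330,:,::-1]]))
E
```

```text
time: 13.08
tool_pos: [511.2, 115.9, 24.1]
tcp_rot: [3.142, -0.0, -3.141]
contact_force: [0.1, -0.7, 0.1]
grip_width: 59.7
finger_force: 0.0
time: 14.08
tool_pos: [510.6, 115.9, 326.7]
tcp_rot: [3.141, 0.001, -3.141]
contact_force: [0.6, -0.3, 0.1]
grip_width: 60.0
finger_force: 0.0
time: 15.08
tool_pos: [538.7, -329.5, 324.5]
tcp_rot: [-3.141, 0.0, 3.14]
contact_force: [0.8, -0.2, -0.5]
grip_width: 59.9
finger_force: 0.0
time: 15.58
tool_pos: [539.6, -325.9, 324.8]
tcp_rot: [-3.141, 0.001, -3.14]
contact_force: [0.1, -0.3, -0.1]
grip_width: 59.9
finger_force: 0.0
[ 539.49042996 -326.28368056  324.57625005] [-3.14141652e+00  3.76903455e-04 -3.14022508e+00] 15.675
```

View pics/c6.png

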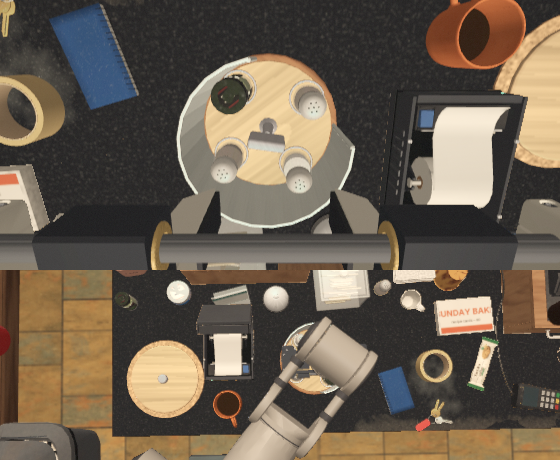

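The picture shows the lid on the mat, centred by eye at (163,378) in the lower half. In the open carousel the dark-capped tall jar is at (232,95) and the bar at (265,137). The wall ends near (250,58) and (353,148), so the opening faces up-right.

```bash
python3 - <<'E'
import cv2
a=cv2.imread('pics/w6.png')[105:295,165:365]
a=cv2.resize(a,(632,600),interpolation=cv2.INTER_CUBIC)
for k in range(0,200,20):
    cv2.putText(a,str(165+k),(int(k*3.16),10),0,.35,(0,255,255)); cv2.line(a,(int(k*3.16),12),(int(k*3.16),18),(0,255,255))
    cv2.putText(a,str(105+k),(0,int(k*3.16)+4),0,.35,(0,255,255))
cv2.imwrite('pics/z6.png',a)
E
```

```text
(no output)
```

View pics/z6.png

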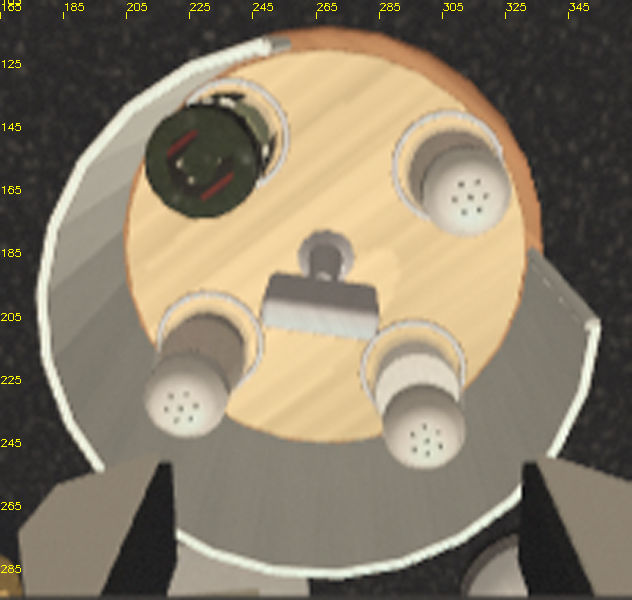

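The zoom shows the tall jar's dark cap at pixel (229,156) and the bar's lit top from about (248,204) to (285,209). The shakers are at (313,167), (224,233) and (299,244). The wall ends at (255,119) and (354,207).

```bash
cat > m.py <<'E'
from h import *
c=cap("wrist"); o=get_obs(); print(o['tool_pos'],o['tcp_rot'])
Zm=lambda x,y:(165+x/3.16,105+y/3.16)
e1=onz(c,*Zm(285,43),140);e2=onz(c,*Zm(597,322),140); print('ends',e1,e2)
rim=[(45,340),(80,165),(160,85),(100,462),(180,532),(330,575),(430,555),(520,490),(570,400)]
W=np.array([onz(c,*Zm(*p),140)[:2] for p in rim])
s=np.linalg.lstsq(np.c_[2*W,np.ones(len(W))],(W**2).sum(1),rcond=None)[0]; ctr=s[:2]; print('centre',ctr,np.sqrt(s[2]+ctr@ctr))
jar=onz(c,*Zm(202,160),125)[:2]
sh=[onz(c,*Zm(*p),z)[:2] for p,z in(((470,190),110),((426,432),110),((186,402),110))]
ax=(jar+sh[1])/2; ax2=(sh[0]+sh[2])/2; print('jar',jar,'sh',sh,'axis',ax,ax2)
for nm,cc in(('rim',ctr),('jars',(ax+ax2)/2)):
    a=lambda p:np.degrees(np.arctan2(*(p[:2]-cc)[::-1]))
    print(nm,cc,'ends',a(e1),a(e2),'jars',a(jar),[a(p) for p in sh],'r',np.linalg.norm(jar-cc))
b=[onz(c,*Zm(*p),130)[:2] for p in((265,300),(378,312),(378,340),(263,326))]; print('bar',b,'ctr',np.mean(b,0),[np.degrees(np.arctan2(*(b[j]-b[i])[::-1])) for i,j in((0,1),(3,2))],np.linalg.norm(b[1]-b[0]),np.linalg.norm(b[1]-b[2]))
E
python3 m.py
```

```text
[ 539.37765663 -326.65722761  324.36457091] [ 3.14158645e+00  1.67059446e-04 -3.14078590e+00]
ends [ 462.95433285 -346.63008566  140.        ] [ 557.94299235 -237.30611618  140.        ]
centre [ 560.14846493 -336.54210098] 97.92710465811632
jar [ 502.76901955 -377.5506484 ] sh [array([ 515.50786287, -280.4934374 ]), array([ 612.2870741 , -294.51190396]), array([ 599.6008214 , -389.94282912])] axis [ 557.52804683 -336.03127618] [ 557.55434214 -335.21813326]
rim [ 560.14846493 -336.54210098] ends -174.07436754593533 91.27316186756596 jars -144.44696601530404 [np.float64(128.5359716809078), np.float64(38.87312940996681), np.float64(-53.54308162873092)] r 70.52731183466304
jars [ 557.54119448 -335.62470472] ends -173.36335634186446 89.76585105229302 jars -142.56736614266018 [np.float64(127.32272099346156), np.float64(36.90564272714236), np.float64(-52.24865380780258)] r 68.97663300591063
bar [array([ 552.593905 , -356.0049696]), array([ 557.0748462 , -314.87749237]), array([ 567.75309011, -314.76864312]), array([ 562.43329887, -356.96171283])] ctr [ 559.96378504 -335.65320448] [np.float64(83.78200840764276), np.float64(82.81394534579206)] 41.37086193567714 10.678798679455138
```

```bash
python3 -m pendant '{"dp":[[-0.005,-0.002,0.01],[-0.01,-0.005,0.03],[-0.015,-0.007,0.05],[-0.02,-0.009,0.07],[-0.02,-0.009,0.09],[-0.02,-0.009,0.1],[-0.02,-0.009,0.1],[-0.02,-0.009,0.1]],"rotation":[[0,0,0.1],[0,0,0.28],[0,0,0.46],[0,0,0.64],[0,0,0.82],[0,0,1.0],[0,0,1.18],[0,0,1.36]]}' 0.04
python3 -m pendant '{"dp":[[0,0,0],[0,0,0],[0,0,0],[0,0,0],[0,0,0],[0,0,0]],"rotation":[[0,0,0.18],[0,0,0.34],[0,0,0.34],[0,0,0.34],[0,0,0.34],[0,0,0.34]]}'
python3 - <<'E'
from h import *
for i in range(3): c=cap("wrist")
o=get_obs(); print(o['tool_pos'],o['tcp_rot'],o['joint_positions'],o['time']); save(c,'w7.png')
E
```

```text
time: 16.77
tool_pos: [559.3, -335.9, 223.9]
tcp_rot: [-3.141, -0.0, 1.776]
contact_force: [0.3, 1.2, 1.1]
grip_width: 39.8
finger_force: 0.0
time: 17.52
tool_pos: [559.3, -336.1, 224.2]
tcp_rot: [3.142, -0.0, 1.443]
contact_force: [-0.2, -0.3, 0.4]
grip_width: 40.3
finger_force: 0.0
[ 559.2885673  -336.08207886  224.18786925] [ 3.14154798e+00 -9.50748044e-05  1.44221037e+00] [-6.58497200e-01  5.85168819e-01  1.13536808e+00  1.05800469e-04
  1.42106527e+00 -5.29927020e-01] 17.675
```

```bash
python3 -m pendant '{"dp":[[0,0,0.015],[0,0,0.04],[0,0,0.065],[0,0,0.085],[0,0,0.105],[0,0,0.12],[0,0,0.127],[0,0,0.127]],"rotation":[[0,0,0],[0,0,0],[0,0,0],[0,0,0],[0,0,0],[0,0,0],[0,0,0],[0,0,0]]}'
python3 -m pendant '{"dp":[[0,0,0],[0,0,0],[0,0,0],[0,0,0],[0,0,0],[0,0,0]],"rotation":[[0,0,0],[0,0,0],[0,0,0],[0,0,0],[0,0,0],[0,0,0]]}' 0.0
```

```text
time: 18.68
tool_pos: [559.2, -336.0, 96.8]
tcp_rot: [-3.141, -0.0, 1.442]
contact_force: [-0.3, 0.3, 0.4]
grip_width: 40.1
finger_force: 0.0
time: 19.42
tool_pos: [560.0, -336.3, 97.6]
tcp_rot: [3.14, 0.0, 1.442]
contact_force: [5.0, -0.2, 0.8]
grip_width: 11.7
finger_force: 30.0
```

```bash
python3 -m pendant '{"dp":[[0,0.001,0],[0,0.001,0],[0,0.001,0],[0,0.001,0],[0,0.001,0],[0,0.001,0],[0,0.001,0],[0,0.001,0]],"rotation":[[0,0,0.03],[0,0,0.09],[0,0,0.17],[0,0,0.26],[0,0,0.35],[0,0,0.44],[0,0,0.53],[0,0,0.62]]}'
python3 -m pendant '{"dp":[[0,0,0],[0,0,0],[0,0,0],[0,0,0],[0,0,0],[0,0,0],[0,0,0],[0,0,0]],"rotation":[[0,0,0.09],[0,0,0.18],[0,0,0.27],[0,0,0.36],[0,0,0.45],[0,0,0.54],[0,0,0.62],[0,0,0.68]]}'
python3 -m pendant '{"dp":[[0,0,0],[0,0,0],[0,0,0],[0,0,0],[0,0,0],[0,0,0]],"rotation":[[0,0,0.04],[0,0,0.07],[0,0,0.08],[0,0,0.08],[0,0,0.08],[0,0,0.08]]}'
python3 - <<'E'
from h import *
s=cap("scene");t=cap("top");c=cap("wrist"); save(c,'w8.png');save(s,'s8.png');save(t,'t8.png')
o=get_obs(); print(o['tool_pos'],o['tcp_rot'],o['contact_force'],o['joint_positions'],o['time'])
ang=lambda d:[560+98*np.cos(np.radians(d)),-336+98*np.sin(np.radians(d))]
print('front dir at rim bottom: scene',proj(s,ang(138.5)+[0]))
a=cv2.resize(s['pixels'][190:310,230:335,::-1],(525,600),interpolation=cv2.INTER_CUBIC)
print(a.shape)
w=cv2.resize(c['pixels'][:,:,::-1],(270,202))
b=cv2.resize(t['pixels'][180:280,270:370,::-1],(270,270),interpolation=cv2.INTER_CUBIC)
r=np.zeros((600,270,3),np.uint8); r[:202]=w; r[210:480]=b
for k in range(0,120,20): cv2.putText(a,str(190+k),(0,k*5+4),0,.35,(0,255,255)); cv2.putText(a,str(230+k),(k*5,10),0,.35,(0,255,255))
cv2.imwrite('pics/f8.png',np.hstack([a,r]))
E
```

```text
time: 20.42
tool_pos: [560.0, -336.3, 97.6]
tcp_rot: [-3.141, 0.0, 0.818]
contact_force: [1.0, -0.2, 4.4]
grip_width: 12.2
finger_force: 30.0
time: 21.42
tool_pos: [560.0, -336.3, 97.6]
tcp_rot: [3.142, 0.0, 0.138]
contact_force: [0.1, 1.0, 3.8]
grip_width: 11.9
finger_force: 30.0
time: 22.18
tool_pos: [560.0, -336.3, 97.6]
tcp_rot: [3.142, 0.0, 0.061]
contact_force: [0.4, 0.4, 5.2]
grip_width: 11.9
finger_force: 30.0
[ 559.99086413 -336.28932505   97.61307639] [3.14156876e+00 3.56248697e-04 6.08178148e-02] [-0.9576705  -0.15196293  4.86988416] [-6.57912274e-01  6.88585204e-01  1.30472075e+00 -2.76863079e-04
  1.14853911e+00  8.52179730e-01] 22.325
front dir at rim bottom: scene (np.float64(246.25740204805982), np.float64(258.40550019134815))
(600, 525, 3)
```

View pics/f8.png

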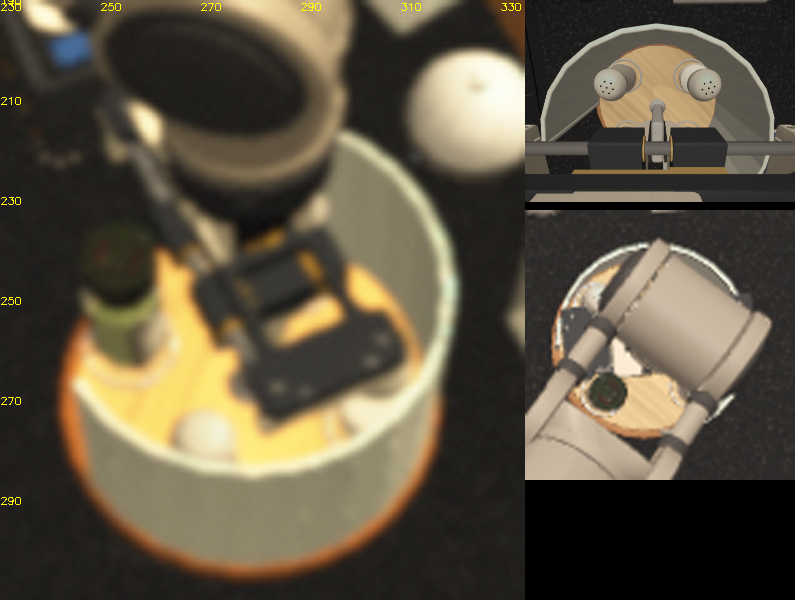

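The picture shows the gripper closed on the bar and the tall dark-capped jar at (254,245) in the opening. The near wall end is at scene pixel (245,267), and at about (348,249) in the top view.

```bash
python3 - <<'E'
from h import *
s=cap("scene");t=cap("top")
C=np.array([560,-336.3])
def a(p): d=p[:2]-C; return np.degrees(np.arctan2(d[1],d[0])),np.hypot(*d)
print('scene end',a(onz(s,245,266.5,140)),'top end',a(onz(t,347.8,249.3,140)))
for nm,c,(u,v) in(('scene',s,(253.5,240.5)),('top',t,(300.5,246.8))):
    pts=None
    x0,y0=int(u)-14,int(v)-14
    p=c['pixels'][y0:y0+28,x0:x0+28].max(2); 
    print(nm,'jar',a(onz(c,u,v,125)))
# rim predictions to test front=138.5: ends at +-50
for f in(137,138.5,140):
    for d in(-50,50):
        th=np.radians(f+d); P=[*(C+98*np.array([np.cos(th),np.sin(th)]))]
        print(f,d,'scene',np.round(proj(s,P+[140]),1),'top',np.round(proj(t,P+[140]),1), 'topbot',np.round(proj(t,P+[20]),1))
E
```

```text
scene end (np.float64(-167.97319761959923), np.float64(99.38369925501839)) top end (np.float64(-126.58378385056758), np.float64(103.81213422769916))
scene jar (np.float64(138.52705601189163), np.float64(68.70493837496419))
top jar (np.float64(138.14147258428216), np.float64(70.38862351230752))
137 -50 scene [266.5 213.9] top [282.1 226.4] topbot [281.3 228.4]
137 50 scene [243.7 263.4] top [322.4 262.6] topbot [318.5 261.8]
138.5 -50 scene [265.6 214.2] top [282.1 227.3] topbot [281.3 229.3]
138.5 50 scene [244.2 264.3] top [323.3 262.4] topbot [319.4 261.7]
140 -50 scene [264.6 214.5] top [282.1 228.2] topbot [281.3 230.1]
140 50 scene [244.7 265.1] top [324.2 262.2] topbot [320.2 261.5]
```

```bash
python3 - <<'E'
from h import *
s=cap("scene"); w=vision.capture("wrist")
T=np.eye(4);T[:3,:3]=R.from_euler('xyz',[3.1416,0.0002,-3.1405]).as_matrix();T[:3,3]=[539.4,-326.5,324.4]
w['pose']=T@w['T_tool_cam']; w['f']=210/np.tan(np.radians(w['vfov'])/2); w['pixels']=cv2.imread('pics/w6.png')[:,:,::-1]
def prof(c,rng,rs=(96.5,98,99.5)):
    I=cv2.cvtColor(np.ascontiguousarray(c['pixels']),cv2.COLOR_RGB2GRAY).astype(np.float32); out=[]
    for d in rng:
        th=np.radians(d); v=[]
        for r in rs:
            u=proj(c,[560.2+r*np.cos(th),-336.4+r*np.sin(th),140]); v.append(cv2.getRectSubPix(I,(1,1),u)[0,0])
        out.append((float(d),int(max(v)),int(np.mean(v))))
    return out
print('wrist e1',prof(w,range(178,200)));print('wrist e2',prof(w,range(80,102)));print('scene e1',prof(s,range(180,204)))
E
```

```text
wrist e1 [(178.0, 160, 155), (179.0, 155, 152), (180.0, 150, 149), (181.0, 145, 143), (182.0, 144, 142), (183.0, 148, 144), (184.0, 147, 144), (185.0, 148, 143), (186.0, 165, 144), (187.0, 164, 143), (188.0, 167, 142), (189.0, 189, 177), (190.0, 226, 216), (191.0, 236, 228), (192.0, 231, 216), (193.0, 233, 219), (194.0, 236, 219), (195.0, 237, 223), (196.0, 237, 219), (197.0, 236, 222), (198.0, 236, 218), (199.0, 234, 220)]
wrist e2 [(80.0, 237, 204), (81.0, 238, 204), (82.0, 236, 204), (83.0, 235, 199), (84.0, 233, 193), (85.0, 233, 204), (86.0, 233, 199), (87.0, 234, 200), (88.0, 233, 204), (89.0, 231, 204), (90.0, 233, 218), (91.0, 210, 202), (92.0, 185, 172), (93.0, 135, 104), (94.0, 110, 70), (95.0, 60, 47), (96.0, 47, 45), (97.0, 46, 44), (98.0, 44, 42), (99.0, 42, 41), (100.0, 44, 43), (101.0, 44, 43)]
scene e1 [(180.0, 51, 43), (181.0, 64, 52), (182.0, 79, 64), (183.0, 95, 77), (184.0, 109, 91), (185.0, 123, 105), (186.0, 138, 120), (187.0, 153, 136), (188.0, 170, 154), (189.0, 188, 174), (190.0, 206, 195), (191.0, 222, 215), (192.0, 233, 228), (193.0, 236, 232), (194.0, 237, 233), (195.0, 236, 232), (196.0, 235, 230), (197.0, 235, 230), (198.0, 234, 228), (199.0, 233, 228), (200.0, 232, 227), (201.0, 232, 228), (202.0, 232, 229), (203.0, 233, 230)]
```

The wall ends lie at 189.3° and 92.3°, so the opening is centred at about 140.7°. The jar is at 138.4°, so I'll turn back 0.04 rad.

```bash
python3 -m pendant '{"dp":[[0,0,0],[0,0,0],[0,0,0],[0,0,0],[0,0,0],[0,0,0],[0,0,0],[0,0,0]],"rotation":[[0,0,-0.015],[0,0,-0.03],[0,0,-0.038],[0,0,-0.038],[0,0,-0.038],[0,0,-0.038],[0,0,-0.038],[0,0,-0.038]]}'
python3 - <<'E'
from h import *
t=cap('top'); p=t['pixels']; hsv=cv2.cvtColor(p,cv2.COLOR_RGB2HSV)
m=((hsv[...,0]>8)&(hsv[...,0]<32)&(hsv[...,1]>60)&(hsv[...,2]>205)).astype(np.uint8)*255
# lid on mat: knob centre, z~48
q=hsv[235:262,150:178]; yy,xx=np.nonzero((q[...,1]<60)); print('knob',len(xx),onz(t,xx.mean()+150,yy.mean()+235,48))
o=get_obs(); print(o['tool_pos'],o['tcp_rot'],o['contact_force'],o['moment'],np.abs(o['dq']).max())
E
```

```text
time: 23.52
tool_pos: [560.0, -336.3, 97.6]
tcp_rot: [3.142, 0.0, 0.099]
contact_force: [0.1, 1.0, 5.4]
grip_width: 12.2
finger_force: 30.0
knob 68 [511.40415583 115.31416226  48.        ]
[ 560.00052129 -336.30542823   97.64230292] [3.14154158e+00 3.12938079e-04 9.88421387e-02] [-0.44450313  1.32514903  5.65120687] [ 0.0401722   0.17626004 -0.01280473] 0.0021986567776682503
```

The lid is centred on the mat, the jar is at the front, and the gripper is still holding the handle, so I'm handing in.

```bash
python3 -c "
from plant import workorder
print(workorder.close_job())"
```

```text
the job is handed in; nothing more can be done
None
```

The job is handed in (no verdict was returned): the lid sits knob up within about 1 mm of the mat's measured centre, and the tall jar stands at about 140.7°, in line with the middle of the front opening as measured (good to about 2°), with the gripper still holding the handle and the turntable still.

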